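Hang the tool carrier on the printer gantry and home it

TASK

Pick up the hooked tool carrier standing on the bench, lift its hook over the front lip of the gantry beam and lower it into the channel behind, pressing it gently down with a few newtons, still in your grip, until it is felt to sit fully home. Then slide it along the channel, still held, until it presses gently against the end stop (the tall block with round rubber bumpers, not the low belt clamp), and let go, leaving it hanging upright, seated and against the stop. Push with a light touch throughout, never hard, and leave everything else where it is.

Things in the scene. Friction and masses are not known exactly. Their poses are not given: they have to be found in the camera images.
- carrier: The tool carrier, loose, 0.22-0.36 kg, upright on the bench, 160 mm high. Origin: centre of underside of its black 48 (x) x 56 (y) x 50 mm fan block; z up, +x the hook side. White plate 60 mm wide, x 24-30 mm, 117 mm high; bridge over it to x = 53 mm, z 107-117 mm; tongue hangs from the bridge's end. The grip tab, 20 (x) x 24 (y) mm, stands on the bridge up to z = 160 mm.
- hook (a point): Middle of the underside of the carrier's tongue, at (48, 0, 85) mm in the carrier's frame, axes as the carrier's. The tongue is 10 mm thick (x 43-53 mm), 60 mm wide (y) and 22 mm long below the bridge; the gap between plate and tongue is 13 mm, open below.
- grip (a point): Middle of the carrier's grip tab, 15 mm below its top and 28 mm above the bridge: at (45, 0, 145) mm in the carrier's frame; pinch it here across y (24 mm).
- pad (a point): Middle of the face of the rubber pad on the back of the carrier's plate, at (34.5, 0, 47.5) mm in the carrier's frame; 50 mm wide (y), 15 mm high. With the tongue midway in the channel (play 1.5 mm either side) it is 2 mm clear of the beam's front face.
- gantry: The fixed printer gantry on its orange frame; origin on the bench under the middle of the beam's channel; y along the beam, x to the far side. Aluminium beam 400 mm long, front face at x = -11.5 mm from z = 75 mm up to the lip's top, flush. End posts 50 mm deep, at y = +-200 to 220 mm, rise to z = 160 mm; a bed lies low behind the beam.
- seat (a point): Fixed point at (0, 0, 130) mm in the gantry's frame, same axes, mid-channel (13 mm wide, x -6.5 to 6.5 mm, open above; back wall top 24 mm above this point). The floor is a black strip shimmed level, its top 0 to 8 mm above this point, other each time and not reported: find it by feel. Seated, the tongue bears on the strip. At this middle the carrier clears stop and clamp.
- lip (a point): Middle of the top of the anti-jump lip in front of the channel, at (-9, 0, 148) mm in the gantry's frame: 5 mm thick (x -11.5 to -6.5 mm), along the whole beam, 18 mm above seat. The bridge of a seated carrier stays at least 4 mm above it.
- stop: The end stop: white block 36 (x) x 30 (y) x 40 mm high fixed in and over the channel, 115-145 mm from the beam's middle, at either end, with a round rubber bumper (16 mm across, 4 mm proud) on both faces along the beam. Origin: middle of its underside, level with seat; axes as the gantry's. A seated carrier touches it with hook 49 mm from this origin along y.
- clamp: The belt clamp: a low white block 36 (x) x 44 (y) mm, 26 mm high, with two screw heads on top, fixed in the channel at the other end of the beam; origin at the middle of its underside, level with seat. Not the stop.
- spare_head: Bystander: a spare print head without hook, 50 x 56 x 117 mm high, loose, on the bench beside the carrier. Origin under its centre. To be left alone.
- scraper: Bystander: a loose scraper lying on the right of the bench.
- driver: Bystander: a loose screwdriver lying on the left of the bench.
- glue: Bystander: a small loose bottle, 32 mm across, 95 mm high, on the left of the bench; origin under its centre.
- bearing: Bystander: a loose steel ring, 26 mm across, 10 mm high, on the bench between carrier and spare head.
- bracket: Bystander: a loose 40 x 40 x 36 mm printed bracket on the bed behind the beam; origin under its centre.
Things that resemble listed ones, but are neither listed nor needed, are in the scene too. What is shaped like the carrier but yellow is not meant.

How it is judged:
On the way, in this order (a step that is already met when the one before it is completed fails the run):
1. tongue behind the lip, bearing on the channel floor, still held, pressed on the gantry with over 4 N in all (weight included), more than 20 mm short of the stop (z of hook in the frame of seat between -0.003 and 0.011 m and x of hook in the frame of seat between -0.004 and 0.004 m and distance between hook and stop above 0.069 m and contact force between carrier and gantry above 4 N and contact force between the fingers and carrier above 2 N), for 0.2 s.
2. still seated and held, the carrier is pressed against the end stop with more than 2 N (z of hook in the frame of seat between -0.004 and 0.011 m and contact force between carrier and stop above 2 N and contact force between the fingers and carrier above 2 N), for 0.2 s.
At the end, for the whole second after the job is handed in: The carrier hangs released and at rest, borne by the gantry: tongue within 4 mm of the channel's middle line, its underside on the floor strip (-3 to 11 mm above seat), within 0.1 rad of upright, within 3 mm of touching the end stop (z of hook in the frame of seat between -0.003 and 0.011 m and x of hook in the frame of seat between -0.004 and 0.004 m and angle between carrier's own z axis and vertical below 0.1 rad and linear speed of carrier below 0.01 m/s and contact force between carrier and gantry above 1 N and y of hook in the frame of stop between -0.052 and 0.052 m).
It fails at once if the carrier is pushed against the gantry with more than 30 N (contact force between carrier and gantry above 30 N).
It fails at once if the carrier is pushed against the end stop with more than 30 N (contact force between carrier and stop above 30 N).
It fails at once if a bystander is moved more than 15 mm (distance of any of spare_head, scraper, driver, glue, bearing, bracket from where it was at the start of the episode above 0.015 m).
It also fails if it takes over 61 s, if anything falls off the work surface, if the arm or the gripper's body presses on something with over 40 N, if the wrist force passes 120 N, or if a joint passes its speed limit or range.

ROBOT

A 6-joint arm with a two-finger parallel gripper is mounted at the origin on the work surface. World frame = base frame: x ahead of the robot, y to its left, z up, the work surface at z = 0. Lengths are in m, angles in rad, forces in N, time in s.
With the tool pointing down it reaches from about 0.375 to 0.9 m from the base axis. Payload 3.1 kg.
Tool frame: the origin (TCP) lies midway between the tips of the shut fingers; the grasp point (between the pads) lies 19 mm behind it; x points along the fingers, z is the direction in which the jaws open and shut, and the axes are right-handed (so a half turn about x gives the same grasp; the last joint's range is limited). The gripper opens to 85 mm and grips with 20 to 120 N. Pads are 22 mm wide; open, the fingers measure 114 mm over their backs; the gripper's body (76 mm by 85 mm) begins 54 mm behind the grasp point. The pads swing forward as they close: fully open they stand 13 mm farther back than shut.
Start: joints at [-0.178, 0.527, 1.433, -0, 1.181, -0.178], TCP at [0.625, 0, 0.231] pointing down, gripper open.
Joint ranges: [-3.08, 3.08], [-0.75, 2.2], [0.22, 2.44], [-1.43, 4.57], [0, 2.65], [-2.85, 2.85]. Speed limits (rad/s): [2.79, 2.79, 3.14, 3.14, 3.14, 3.14].

INTERFACE

Orientations are given as a unit quaternion [x, y, z, w].
In Python, from station import status, snapshot, camera_params, ticket gives the robot as it stands.
- The arm moves only by the tool arm_command, never from a script. Its argument "series" is a list that holds one entry, the list of rows, each a list of 4 numbers: the shift along the tool's x, y, z in mm, then the turn about the tool's x in rad. A call has 1 to 10 rows; each row shifts and turns the commanded pose from where the row before left it, along the tool's axes as they then stand; what a row does not reach is not made up. A row lasts 1/10 s, in which the tool goes at most 50 mm and 8.59 degrees, less where a joint would pass 70% of its speed; a pose out of reach is approached as far as the arm can. A call is refused whole if a number of a shift passes 50 or a number of a turn 0.15, either way. A call with a gripper value outside its range is refused whole. "jaw" is the opening in per cent of the stroke, from 0 (shut) to 100 (fully open), set as the call begins (left out, the last holds). The fingers move at their own pace and stop on an object; "force" is the grip in N (left out, the last holds). Time passes only in rows, so rows that do not move let the fingers close. It gives the time, the measured TCP pose, the force and the opening at its end, in the units of the state.
- status.sense(): the state, without advancing time (a new reading comes with each control period).
- snapshot(name): name is "scene" or "side" or "wrist"; returns the picture (400x640x3 uint8, red, green, blue); there is no depth.
- camera_params(name): a dict with "fovy" (degrees; the focal length in pixels is half the picture's height over the tangent of half this angle, whatever the lens; pixels are square), "cx", "cy" (the principal point, pixels), "extrinsics" (4x4, takes a point from camera to world coordinates); the wrist camera has in their place "mount" (4x4, takes a point from camera to tool coordinates, whose origin is the TCP and whose axes are the tool frame's). Camera axes: x right, y down, z forward; pixel columns grow to the right and rows downward; lengths in m; the calibration is good to about 2 mm. The wrist camera is an equidistant fisheye: a pixel r from the principal point sees the ray r / f radians off the axis. A picture is of the moment at which its call begins: read the wrist's pose just before it. camera_params takes no time and is no camera call.
- ticket.sign_off(): hands the job in, once; it reports no verdict.
The state is a dict: "t": time; "q": joint angles; "qd": joint speeds; "tau": joint torques, N m; "tcp_pos": TCP position; "tool_rot": TCP orientation; "force": force on the tool from outside, world axes, zero at the start; "ft_torque": the same for the moment, N m; "finger_gap": opening from 0.0 (shut) to 1.0 (fully open).
Only numpy, scipy, OpenCV 4.12 (cv2) and the standard library are available. Lean on these libraries where they do the work, as an engineer would, in place of code of your own. Each camera call takes 0.05 s, during which the arm holds its last target. There are 200 camera calls.

## Working session

There is one attempt and no reset: what is moved stays moved. The work goes in short steps, Python scripts to look and compute and a tool call to move; the robot and the scene stay as the last step left them, time stands still between calls to the robot, and variables do not carry over. Pictures are saved under pics/ and viewed, about 8 in all and at most 12, crops included, and the job is handed in when it is done.

Besides the shell and the picture viewer there is one more tool, called as a command line: name --argument value ..., lists and objects as JSON in quotes. arm_command: Moves the arm, as the interface text tells. Its arguments: {"type":"object","properties":{"series":{"type":"array"},"jaw":{"type":"number"},"force":{"type":"number"}},"required":["series"]}

```bash
mkdir -p pics; python3 - <<'E'
from station import status,snapshot,camera_params
import cv2
s=status.sense();print(s)
for n in("scene","side","wrist"):
    im=snapshot(n);cv2.imwrite(f"pics/{n}0.png",cv2.cvtColor(im,cv2.COLOR_RGB2BGR));print(n,camera_params(n))
E
```

```text
{'t': 0.0, 'q': array([-1.78523941e-01,  5.28491298e-01,  1.43389468e+00, -3.24839060e-06,
        1.18139682e+00, -1.78511252e-01]), 'qd': array([-0.00027948, -0.00014613, -0.00033128,  0.0005047 ,  0.00078316,
       -0.00033448]), 'tau': array([ 2.50220628e-04, -4.42344439e+01, -1.78024775e+01, -2.06930472e-04,
        8.36740597e-03,  2.24214921e-05]), 'tcp_pos': array([6.24287650e-01, 1.42134876e-04, 2.30320604e-01]), 'tool_rot': array([1.40502267e-04, 7.07868570e-01, 1.32404474e-04, 7.06344144e-01]), 'force': array([-0.35315765, -0.62157134, -0.51216045]), 'ft_torque': array([-0.03285768,  0.01731604, -0.05076043]), 'finger_gap': 0.997149236021616}
scene {'fovy': 48.528563821117004, 'cx': 313.60470904809694, 'cy': 195.1993052641128, 'extrinsics': array([[ 0.05184992,  0.81120058, -0.58246477,  1.18801728],
       [ 0.99858501, -0.04901391,  0.02063033, -0.01217209],
       [-0.01181355, -0.58271027, -0.81259411,  1.06079982],
       [ 0.        ,  0.        ,  0.        ,  1.        ]])}
side {'fovy': 43.92208474509949, 'cx': 317.00488035699755, 'cy': 196.38936401471094, 'extrinsics': array([[-0.99749887, -0.05621974,  0.04284097,  0.48397881],
       [-0.07023869,  0.72060418, -0.68977977,  0.8273479 ],
       [ 0.00790785, -0.69106364, -0.72275066,  0.95262456],
       [ 0.        ,  0.        ,  0.        ,  1.        ]])}
wrist {'fovy': 65.70646984690485, 'cx': 319.1422094049164, 'cy': 198.04220986813922, 'mount': array([[ 7.32335708e-04, -2.94656963e-01,  9.55602814e-01,
        -1.42239386e-01],
       [ 6.53048232e-04, -9.55602725e-01, -2.94657436e-01,
         7.46287054e-02],
       [ 9.99999519e-01,  8.39842890e-04, -5.07396790e-04,
        -2.68385563e-04],
       [ 0.00000000e+00,  0.00000000e+00,  0.00000000e+00,
         1.00000000e+00]])}
```

View pics/scene0.png

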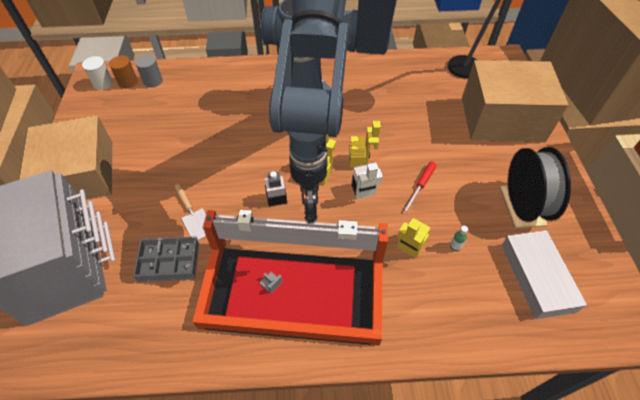

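View pics/side0.png

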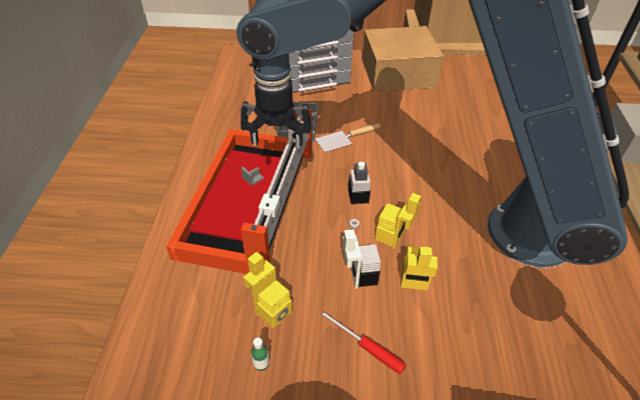

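The carrier candidates are white/black at scene (367,180) = side (360,258), white/black without a hook at scene (275,188) = side (359,183), and the yellow look-alikes. The first fits, as it has plate, bridge and hook. I'll confirm it and the stop/clamp in enlarged crops.

```bash
python3 - <<'E'
import cv2
a=cv2.imread("pics/scene0.png");b=cv2.imread("pics/side0.png")
c=a[150:262,200:395];cv2.imwrite("pics/c1.png",cv2.resize(c,None,fx=4,fy=4,interpolation=cv2.INTER_CUBIC))
c=b[125:295,235:415];cv2.imwrite("pics/c2.png",cv2.resize(c,None,fx=3.5,fy=3.5,interpolation=cv2.INTER_CUBIC))
E
```

```text
(no output)
```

View pics/c1.png

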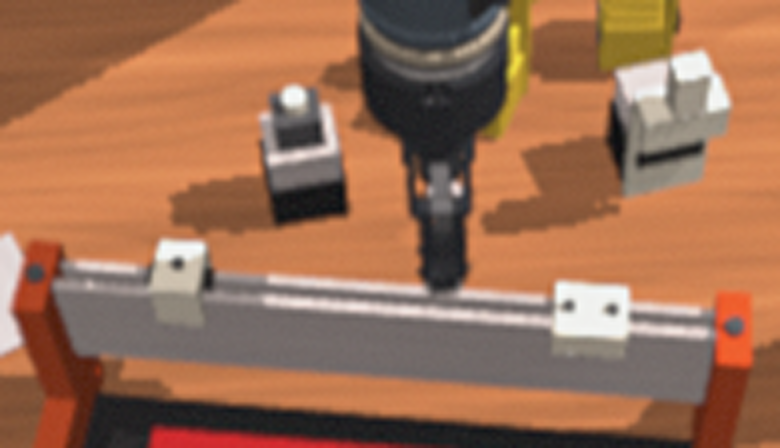

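View pics/c2.png

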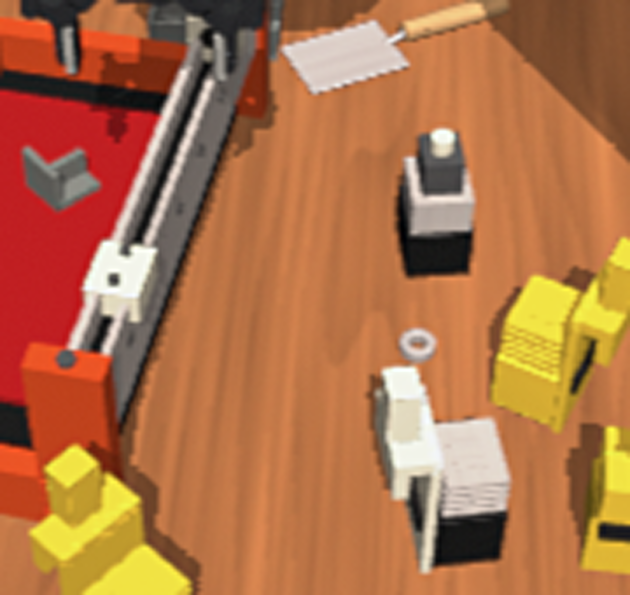

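Shown:
- **Carrier:** the white hooked one, crop1 tab top (692,68), crop2 (402,375).
- **Stop:** the narrow, tall block at crop1 (180,280).
- **Clamp:** the low block with two screw heads at crop1 (590,315).

Now triangulation.

```bash
cat > h.py <<'E'
import numpy as np
from scipy.optimize import least_squares
from station import camera_params
def proj(n,P,T=None):
    c=camera_params(n);f=200/np.tan(np.radians(c["fovy"])/2)
    E=c["extrinsics"] if T is None else T@c["mount"]
    p=(np.atleast_2d(P)-E[:3,3])@E[:3,:3]
    if T is None: return np.c_[c["cx"]+f*p[:,0]/p[:,2],c["cy"]+f*p[:,1]/p[:,2]]
    r=np.hypot(p[:,0],p[:,1]);k=f*np.arctan2(r,p[:,2])/r
    return np.c_[c["cx"]+k*p[:,0],c["cy"]+k*p[:,1]]
def pose(v,P):
    P=np.array(P)/1e3;c,s=np.cos(v[2]),np.sin(v[2])
    return P@np.array([[c,s,0],[-s,c,0],[0,0,1]])+[v[0],v[1],0]
def fit(obs,x0):
    # obs: list (cam, T, local mm, px)
    def r(v): return np.concatenate([(proj(n,pose(v,[P]),T)[0]-u) for n,T,P,u in obs])
    s=least_squares(r,x0,loss="soft_l1",f_scale=1);return s.x,r(s.x).reshape(-1,2)
a=lambda x,y:np.array([x/4+200,y/4+150])
b=lambda x,y:np.array([x/3.5+235,y/3.5+125])
E
python3 - <<'E'
from h import *
np.set_printoptions(precision=4,suppress=True)
S=lambda P,u:("scene",None,P,a(*u));D=lambda P,u:("side",None,P,b(*u))
car=[S((45,0,160),(692,68)),S((30,-30,0),(627,194)),S((30,30,0),(705,178)),S((53,30,117),(728,105)),
 D((45,0,160),(402,375)),D((24,30,0),(432,570)),D((-24,28,0),(500,558))]
print(fit(car,[.5,.1,0]))
g=[S((0,-210,160),(36,270)),S((0,210,160),(735,322)),S((11.5,-200,154),(58,280)),S((11.5,200,154),(714,318)),
 D((0,210,160),(66,358)),D((-25,220,160),(112,385)),D((-25,200,160),(112,355)),D((25,220,160),(25,375))]
v,r=fit(g,[.8,0,0]);print(v,r)
for nm,L in(("stop?",[(0,-130,170)]),("stop faces",[(18,-145,170),(18,-115,170)]),("clamp",[(0,130,156)])):
    print(nm,(proj("scene",pose(v,L))-[200,150])*4,(proj("side",pose(v,L))-[235,125])*3.5)
E
```

```text
(array([0.4121, 0.1615, 0.1968]), array([[-0.2328, -1.4618],
       [-0.6869,  0.109 ],
       [-0.6714, -0.1297],
       [ 0.7657, -0.5339],
       [-0.1481,  0.9624],
       [-1.2251, -0.3238],
       [-0.0311,  0.1919]]))
[ 0.6212 -0.0358 -0.1518] [[ 0.9604 -1.3963]
 [ 0.4091 -0.6182]
 [-1.1095  1.7506]
 [ 1.0579  5.5326]
 [ 1.2623  0.7283]
 [-1.7456 -1.2506]
 [ 1.0402  0.0906]
 [-0.0216 -2.625 ]]
stop? [[167.3347 265.6696]] [[212.5544   0.2965]]
stop faces [[136.5872 289.1042]
 [186.3814 293.0756]] [[193.7846 -15.7052]
 [183.0709   9.3685]]
clamp [[600.6396 312.323 ]] [[109.7757 269.4368]]
```

arm_command --series '[[[-10, 34, -33, 0], [-10, 34, -33, 0], [-10, 34, -34, 0], [0, 34, -34, 0], [0, 34, -34, 0]]]'

```text
t: 0.65
tcp_pos: [0.4555, 0.1711, 0.2615]
tool_rot: [0.0, 0.707, -0.0, 0.707]
force: [0.7, 1.2, -1.2]
finger_gap: 1.0
```

arm_command --series '[[[0, 0, 0, 0.1374], [0, 0, 0, 0.1374], [0, 0, 0, 0.1374], [0, 0, 0, 0.1374], [0, 0, 0, 0.1374], [0, 0, 0, 0.1374], [0, 0, 0, 0.1374], [0, 0, 0, 0.1374], [0, 0, 0, 0.1374], [0, 0, 0, 0.1374]]]'

```text
t: 1.65
tcp_pos: [0.4567, 0.17, 0.2611]
tool_rot: [0.45, 0.546, -0.45, 0.545]
force: [-0.1, -0.1, 0.2]
finger_gap: 1.0
```

```bash
cat >> h.py <<'E'
from scipy.spatial.transform import Rotation as R
def tcp(s):
    T=np.eye(4);T[:3,:3]=R.from_quat(s["tool_rot"]).as_matrix();T[:3,3]=s["tcp_pos"];return T
E
python3 - <<'E'
from h import *
from station import status,snapshot
import cv2
s=status.sense();T=tcp(s);np.save("T1.npy",T);print(T,s["t"],s["force"])
im=cv2.cvtColor(snapshot("wrist"),cv2.COLOR_RGB2BGR);cv2.imwrite("pics/w1.png",im)
w0=cv2.imread("pics/wrist0.png")
cv2.imwrite("pics/w01.png",cv2.resize(np.vstack([w0[:,40:600],im[:,40:600]]),(420,600)) if 0 else im)
v=[.4121,.1615,.1968]
print(proj("wrist",pose(v,[(45,0,160),(45,12,160),(45,-12,160),(53,30,117),(53,-30,117)]),T))
E
```

```text
[[-6.09113400e-04  9.81788096e-01  1.89978325e-01  4.56709838e-01]
 [-8.84689275e-05  1.89978306e-01 -9.81788284e-01  1.69998612e-01]
 [-9.99999811e-01 -6.14827579e-04 -2.88605922e-05  2.61105960e-01]
 [ 0.00000000e+00  0.00000000e+00  0.00000000e+00  1.00000000e+00]] 1.65 [-0.0505338  -0.06965097  0.17349017]
[[318.04774722 197.99279927]
 [303.46777176 198.06463402]
 [332.6339717  197.92101477]
 [286.63287059 176.79070736]
 [349.65257921 176.46755081]]
```

View pics/w1.png

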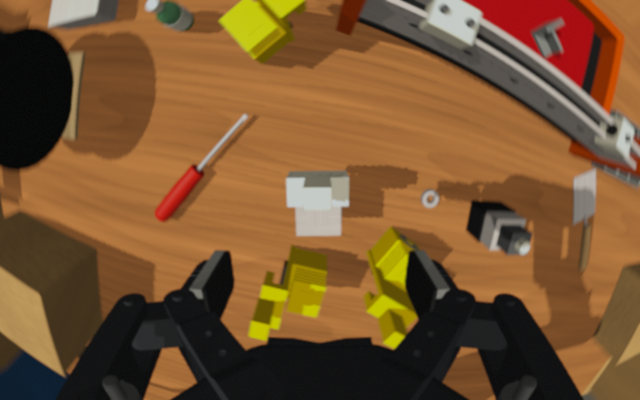

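View pics/wrist0.png

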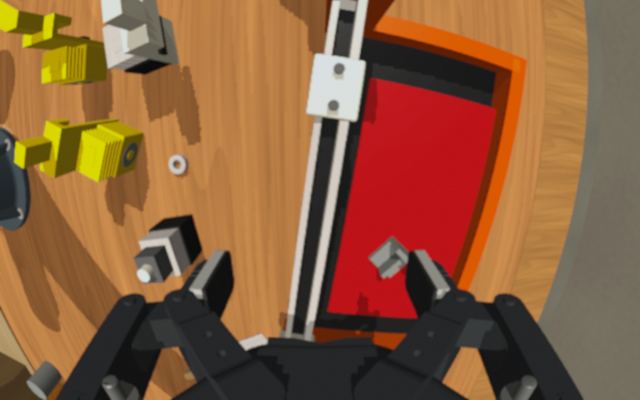

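```bash
python3 - <<'E'
import cv2,numpy as np
a=cv2.imread("pics/w1.png")[160:245,275:360];b=cv2.imread("pics/wrist0.png")[40:340,270:390]
A=cv2.resize(a,(425,425),interpolation=cv2.INTER_CUBIC);B=cv2.resize(b,(240,600),interpolation=cv2.INTER_CUBIC)
B=cv2.resize(cv2.imread("pics/wrist0.png")[120:320,280:370],(270,600),interpolation=cv2.INTER_CUBIC)
o=np.zeros((600,700,3),np.uint8);o[:425,:425]=A;o[:,430:]=B;cv2.imwrite("pics/c3.png",o)
E
```

```text
(no output)
```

View pics/c3.png

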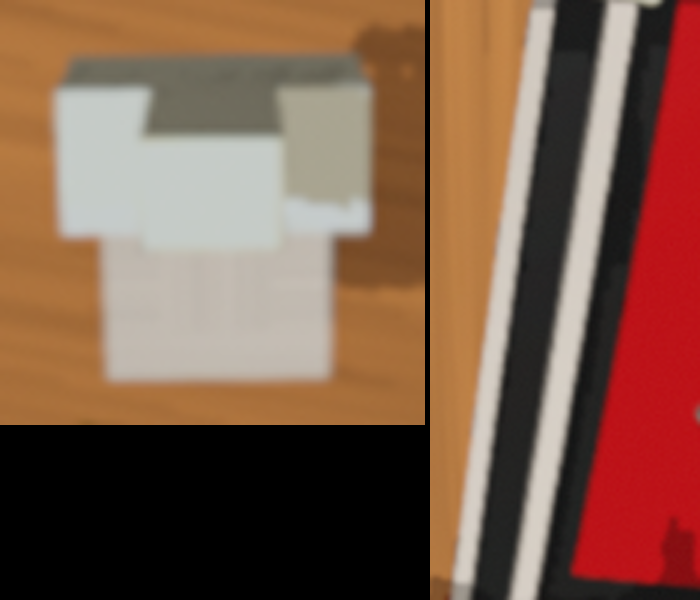

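```bash
python3 - <<'E'
from h import *
np.set_printoptions(precision=4,suppress=True)
T=tcp(dict(tcp_pos=[.6242877,.000142,.2303206],tool_rot=[1.40502267e-04,7.07868570e-01,1.32404474e-04,7.06344144e-01]))
L=[(-11.5,148,531,10),(-11.5,148,453,570),(-6.5,148,555,10),(-6.5,148,474,570),(6.5,154,606,10),(6.5,154,516,570)]
S=[((0,-210,160),(36,270)),((0,210,160),(735,322))]
def r(v):
    o=[]
    for (x,z,X,Y),y in zip(L,v[3:]): o+=list(proj("wrist",pose(v,[(x,y*1e3,z)]),T)[0]-[(X-430)/3+280,Y/3+120])
    for P,u in S: o+=list(.2*(proj("scene",pose(v,[P]))[0]-a(*u)))
    return np.array(o)
s=least_squares(r,[.62,-.036,-.15]+[0]*6);print(s.x,r(s.x).reshape(-1,2))
v=s.x[:3]
print("seat",pose(v,[(0,0,130)]),"stop",pose(v,[(0,-130,130)]))
g=[("side",None,P,b(*u)) for P,u in [((0,210,160),(66,358)),((-25,220,160),(112,385)),((-25,200,160),(112,355))]]
for n,t,P,u in g: print(proj(n,pose(v,[P]))-u)
for P,u in S: print(proj("scene",pose(v,[P]))-a(*u))
E
```

```text
[ 0.6178 -0.0368 -0.1461  0.098  -0.0658  0.0988 -0.0647  0.101  -0.058 ] [[ 0.0229  0.0034]
 [ 0.5842  0.0733]
 [-0.931  -0.1399]
 [-0.7992 -0.1099]
 [ 0.8877  0.1407]
 [ 0.2644  0.0449]
 [ 0.112  -0.4312]
 [-0.0423 -0.4568]]
seat [[ 0.6178 -0.0368  0.13  ]] stop [[ 0.5988 -0.1654  0.13  ]]
[[3.5382 0.5657]]
[[ 0.5966 -1.4646]]
[[ 3.2978 -0.1268]]
[[ 0.5601 -2.156 ]]
[[-0.2117 -2.2842]]
```

arm_command --series '[[[45, 0, 0, 0], [45, 0, 0, 0], [30, 0, 0, 0], [13, 0, 0, 0], [0, 0, 0, 0]]]'

```text
t: 2.2
tcp_pos: [0.4553, 0.1698, 0.1262]
tool_rot: [0.447, 0.548, -0.449, 0.546]
force: [0.1, -0.2, 0.4]
finger_gap: 1.002
```

arm_command --series '[[[0, 0, 0, 0], [0, 0, 0, 0], [0, 0, 0, 0], [0, 0, 0, 0], [0, 0, 0, 0], [0, 0, 0, 0], [0, 0, 0, 0], [0, 0, 0, 0]]]' --jaw 0 --force 50

```text
t: 3.0
tcp_pos: [0.4578, 0.1703, 0.1291]
tool_rot: [0.449, 0.546, -0.448, 0.547]
force: [-0.0, 2.3, 5.8]
finger_gap: 0.27
```

arm_command --series '[[[-10, 0, 0, 0], [-25, 0, 0, 0], [-40, 0, 0, 0], [-45, 0, 0, 0], [-40, 0, 0, 0.08], [-10, 0, 0, 0.1], [0, 0, 0, 0.1], [0, 0, 0, 0.063], [0, 0, 0, 0], [0, 0, 0, 0]]]'

```text
t: 4.0
tcp_pos: [0.4563, 0.1698, 0.298]
tool_rot: [-0.534, -0.463, 0.535, -0.462]
force: [0.1, 0.2, -2.7]
finger_gap: 0.271
```

```bash
python3 - <<'E'
from h import *
from station import status
s=status.sense();T=tcp(s);print(T.round(4),s["force"],s["ft_torque"],s["finger_gap"])
S=lambda P,u:("scene",None,P,a(*u))
v,r=fit([S((25,-28,0),(278,221)),S((25,28,0),(346,213))],[.5,-.08,0]);print("spare",v,r)
E
```

```text
[[-1.300e-03  9.895e-01 -1.442e-01  4.563e-01]
 [-4.000e-04 -1.442e-01 -9.895e-01  1.698e-01]
 [-1.000e+00 -1.300e-03  6.000e-04  2.980e-01]
 [ 0.000e+00  0.000e+00  0.000e+00  1.000e+00]] [ 0.08053287  0.23729214 -2.73404921] [-0.01837075 -0.10555255 -0.00111731] 0.27139401811412794
spare [ 0.4287218  -0.09194336  0.07542834] [[-1.11283295  0.0618444 ]
 [ 1.11827581 -0.08532927]]
```

arm_command --series '[[[0, 12, 12, 0], [0, 24, 24, 0], [0, 32, 31, 0], [0, 32, 31, 0], [0, 32, 31, 0], [0, 28, 27, 0], [0, 18, 17, 0], [0, 8, 8, 0], [0, 0, 0, 0], [0, 0, 0, 0]]]'

```text
t: 5.0
tcp_pos: [0.6134, -0.035, 0.2977]
tool_rot: [-0.535, -0.463, 0.535, -0.461]
force: [0.1, -0.4, -3.2]
finger_gap: 0.275
```

```bash
python3 - <<'E'
from h import *
from station import status,snapshot
import cv2
s=status.sense();T=tcp(s);np.save("T2.npy",T);print(T.round(4),s["t"],s["force"])
w=cv2.cvtColor(snapshot("wrist"),cv2.COLOR_RGB2BGR);d=cv2.cvtColor(snapshot("side"),cv2.COLOR_RGB2BGR)
cv2.imwrite("pics/w2.png",w);cv2.imwrite("pics/d2.png",d)
h=tcp(s)@np.array([-.044,0,0,1])
o=np.zeros((600,800,3),np.uint8)
o[:300]=cv2.resize(w[100:250,120:520],(800,300),interpolation=cv2.INTER_CUBIC)
o[300:,:400]=cv2.resize(d[60:210,200:400],(400,300),interpolation=cv2.INTER_CUBIC)
cv2.imwrite("pics/c4.png",o)
E
```

```text
[[-0.0026  0.9894 -0.145   0.6134]
 [ 0.0015 -0.145  -0.9894 -0.035 ]
 [-1.     -0.0027 -0.0011  0.2977]
 [ 0.      0.      0.      1.    ]] 5.0 [ 0.05303991 -0.40342877 -3.19311086]
```

View pics/w2.png

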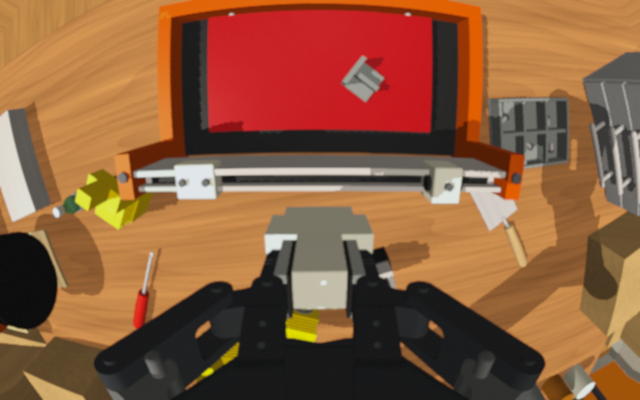

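```bash
python3 - <<'E'
import cv2
w=cv2.imread("pics/w2.png");cv2.imwrite("pics/c5.png",cv2.resize(w[145:265,225:425],None,fx=4,fy=4,interpolation=cv2.INTER_CUBIC))
g=cv2.cvtColor(w,cv2.COLOR_BGR2GRAY)
for c in(240,300,340,400): print(c,list(zip(range(150,200),g[150:200,c-1:c+2].mean(1).astype(int))))
E
```

```text
240 [(150, np.int64(28)), (151, np.int64(28)), (152, np.int64(38)), (153, np.int64(61)), (154, np.int64(81)), (155, np.int64(92)), (156, np.int64(94)), (157, np.int64(93)), (158, np.int64(94)), (159, np.int64(93)), (160, np.int64(93)), (161, np.int64(93)), (162, np.int64(93)), (163, np.int64(92)), (164, np.int64(92)), (165, np.int64(92)), (166, np.int64(94)), (167, np.int64(116)), (168, np.int64(169)), (169, np.int64(206)), (170, np.int64(218)), (171, np.int64(218)), (172, np.int64(218)), (173, np.int64(214)), (174, np.int64(193)), (175, np.int64(139)), (176, np.int64(74)), (177, np.int64(58)), (178, np.int64(59)), (179, np.int64(58)), (180, np.int64(52)), (181, np.int64(47)), (182, np.int64(60)), (183, np.int64(82)), (184, np.int64(101)), (185, np.int64(138)), (186, np.int64(181)), (187, np.int64(207)), (188, np.int64(214)), (189, np.int64(211)), (190, np.int64(200)), (191, np.int64(177)), (192, np.int64(149)), (193, np.int64(136)), (194, np.int64(137)), (195, np.int64(141)), (196, np.int64(144)), (197, np.int64(145)), (198, np.int64(144)), (199, np.int64(146))]
300 [(150, np.int64(
[... 2518 characters left out ...]
(99)), (168, np.int64(117)), (169, np.int64(141)), (170, np.int64(155)), (171, np.int64(160)), (172, np.int64(160)), (173, np.int64(157)), (174, np.int64(139)), (175, np.int64(99)), (176, np.int64(52)), (177, np.int64(30)), (178, np.int64(28)), (179, np.int64(28)), (180, np.int64(29)), (181, np.int64(37)), (182, np.int64(60)), (183, np.int64(82)), (184, np.int64(96)), (185, np.int64(113)), (186, np.int64(137)), (187, np.int64(154)), (188, np.int64(160)), (189, np.int64(160)), (190, np.int64(159)), (191, np.int64(156)), (192, np.int64(152)), (193, np.int64(152)), (194, np.int64(153)), (195, np.int64(153)), (196, np.int64(151)), (197, np.int64(149)), (198, np.int64(145)), (199, np.int64(143))]
```

View pics/c5.png

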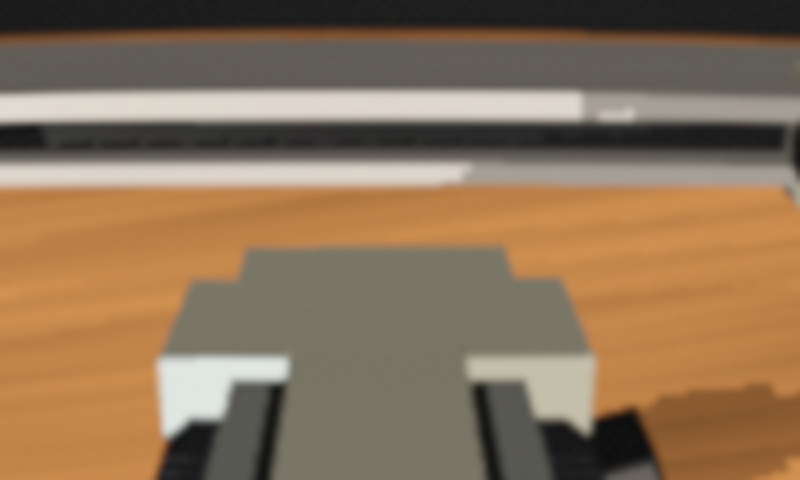

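```bash
python3 - <<'E'
from h import *
np.set_printoptions(precision=4,suppress=True)
T=np.load("T2.npy");q=lambda X,Y:np.array([(X+.5)/4-.5+225,(Y+.5)/4-.5+145])
C=[((53,30,117),(160,355)),((53,-30,117),(594,355)),((53,30,85),(190,282)),((53,-30,85),(562,282))]
def loc(v,P): # carrier point -> tool m ; v=tool pos of hook, yaw(about x), pitch(about z)
    d=(np.array(P)-[48,0,85])/1e3;d=np.array([-d[2],d[0],-d[1]])
    return R.from_rotvec([v[3],0,0]).as_matrix()@R.from_rotvec([0,0,v[4]]).as_matrix()@d+v[:3]
W=lambda p:T[:3,:3]@p+T[:3,3]
def r(v): return np.concatenate([proj("wrist",W(loc(v,P)),T)[0]-q(*u) for P,u in C]+[[100*v[4]]])
s=least_squares(r,[.044,.002,0,0,0]);print("hook in tool",s.x,r(s.x));hook=W(s.x[:3]);print("hook world",hook)
# gantry in this image
G=[]
for c in(300,340): G+=[(6.5,154,c,175.),(-6.5,148,c,185.2),(-11.5,148,c,191.3)]
G+=[(6.5,154,240,175.1),(-6.5,148,240,185.4),(6.5,154,400,175.),]
K=[((0,210,160),(124,178)),((0,-210,160),(517,178))]
def r2(v):
    o=[]
    for (x,z,X,Y),y in zip(G,v[3:]): o+=list(proj("wrist",pose(v,[(x,y*1e3,z)]),T)[0]-[X,Y])
    for P,u in K: o+=list(.2*(proj("wrist",pose(v,[P]),T)[0]-u))
    return np.array(o)
g=least_squares(r2,[.6178,-.0368,-.146]+[0]*len(G));v=g.x[:3];print(v,r2(g.x).reshape(-1,2))
def ing(v,p): c,s_=np.cos(v[2]),np.sin(v[2]);d=p[:2]-v[:2];return np.array([c*d[0]+s_*d[1],-s_*d[0]+c*d[1]])*1e3
print("hook in gantry now(mm):",ing(v,hook),"with first fit:",ing([.6178,-.0368,-.1461],hook),"yaw tool",np.arctan2(T[1,1],T[0,1]))
E
```

```text
hook in tool [ 0.0451  0.0009  0.0004 -0.0004 -0.0063] [-0.1219  0.5988 -0.1276  0.5978  0.4366 -0.6983 -0.1454 -0.6997 -0.6344]
hook world [ 0.6141 -0.0354  0.2526]
[ 0.6162 -0.0379 -0.147 ] [[-0.0007 -0.6968]
 [-0.0004  0.7074]
 [ 0.0006 -0.4709]
 [ 0.0034 -0.6056]
 [-0.0031  0.7956]
 [ 0.0012 -0.384 ]
 [-0.0048 -0.4371]
 [ 0.0029  0.6287]
 [-0.0004  0.0278]
 [ 0.3434  1.2399]
 [-0.3577  1.418 ]]
hook in gantry now(mm): [-2.4604  2.1334] with first fit: [-3.8424  0.8171] yaw tool -0.14549663647176098
```

arm_command --series '[[[15, 1, 0, 0], [25, 2, 0, 0], [25, 0, 0, 0], [17, 0, 0, 0], [8, 0, 0, 0], [0, 0, 0, 0], [0, 0, 0, 0], [0, 0, 0, 0]]]'

```text
t: 5.9
tcp_pos: [0.6175, -0.0361, 0.2093]
tool_rot: [0.535, 0.462, -0.535, 0.462]
force: [-1.6, 0.7, -2.7]
finger_gap: 0.276
```

```bash
python3 - <<'E'
from h import *
from station import status,snapshot
import cv2
s=status.sense();T=tcp(s);np.save("T3.npy",T);print(T.round(4),s["t"],s["force"])
w=cv2.cvtColor(snapshot("wrist"),cv2.COLOR_RGB2BGR);d=cv2.cvtColor(snapshot("side"),cv2.COLOR_RGB2BGR)
cv2.imwrite("pics/w3.png",w);cv2.imwrite("pics/d3.png",d)
o=np.zeros((600,800,3),np.uint8)
o[:300]=cv2.resize(w[160:260,190:457],(800,300),interpolation=cv2.INTER_CUBIC)
p=proj("side",T[:3,3])[0].astype(int);print(p)
x,y=p[0]-66,p[1]-20
o[300:,:]=cv2.resize(d[y:y+50,x:x+133],(800,300),interpolation=cv2.INTER_CUBIC);print(x,y)
cv2.imwrite("pics/c6.png",o)
E
```

```text
[[ 2.000e-04  9.894e-01 -1.455e-01  6.175e-01]
 [ 3.000e-04 -1.455e-01 -9.894e-01 -3.610e-02]
 [-1.000e+00  1.000e-04 -3.000e-04  2.093e-01]
 [ 0.000e+00  0.000e+00  0.000e+00  1.000e+00]] 5.9 [-1.57146362  0.67014477 -2.66817674]
[282 145]
216 125
```

View pics/c6.png

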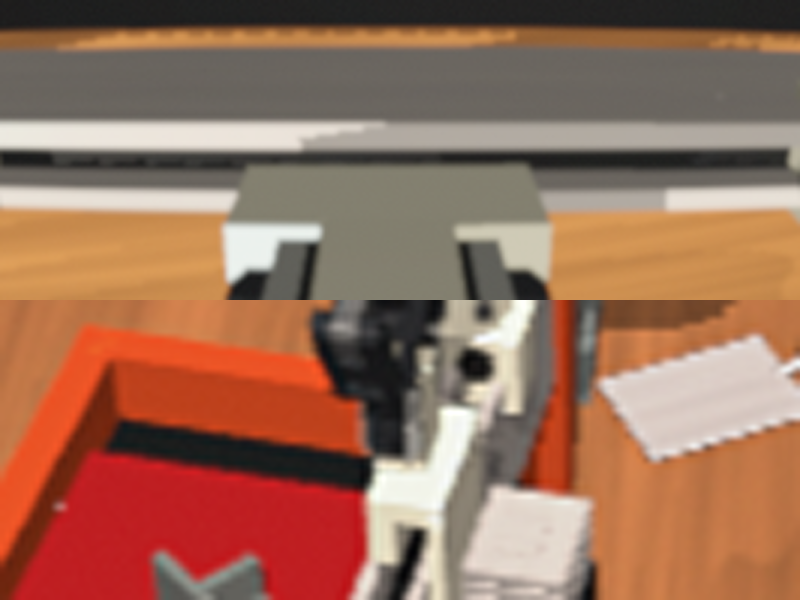

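```bash
cat > m.py <<'E'
from h import *
import sys
np.set_printoptions(precision=4,suppress=True)
def loc(v,P):
    d=(np.array(P)-[48,0,85])/1e3;d=np.array([-d[2],d[0],-d[1]])
    return R.from_rotvec([v[3],0,0]).as_matrix()@R.from_rotvec([0,0,v[4]]).as_matrix()@d+v[:3]
E
python3 - <<'E'
from m import *
T=np.load("T3.npy");q=lambda X,Y:np.array([(X+.5)/2.996-.5+190,(Y+.5)/3-.5+160])
C=[((53,30,117),(224,222)),((53,-30,117),(551,222)),((53,30,85),(248,165)),((53,-30,85),(528,165))]
W=lambda p:T[:3,:3]@p+T[:3,3]
def r(v): return np.concatenate([proj("wrist",W(loc(v,P)),T)[0]-q(*u) for P,u in C]+[[100*v[4]]])
s=least_squares(r,[.044,.002,0,0,0]);print("hook in tool",s.x,r(s.x));hook=W(s.x[:3])
G=[(6.5,154,X,151) for X in(150,650)]+[(-6.5,148,X,186) for X in(150,650)]+[(-11.5,148,X,210) for X in(150,650)]
def r2(v):
    o=[]
    for (x,z,X,Y),y in zip(G,v[3:]): o+=list(proj("wrist",pose(v,[(x,y*1e3,z)]),T)[0]-q(X,Y))
    return np.array(o+[(v[1]+.0379)*1e3])
g=least_squares(r2,[.6165,-.0379,-.146]+[0.01,-.01]*3);v=g.x[:3];print(v,r2(g.x)[:-1].reshape(-1,2))
def ing(v,p): c,s_=np.cos(v[2]),np.sin(v[2]);d=p[:2]-v[:2];return np.array([c*d[0]+s_*d[1],-s_*d[0]+c*d[1]])*1e3
print("hook",hook,"in gantry",ing(v,hook))
# direct pixel check: tongue bottom front edge at x=+5 when centred, seen from here, z as now
print("hook rel w/ other fits",ing([.6162,-.0379,-.147],hook),ing([.6178,-.0368,-.1461],hook))
E
```

```text
hook in tool [ 0.0441  0.0014  0.0006 -0.0003 -0.0038] [ 0.0443  0.3633  0.1368  0.3622  0.1379 -0.4256 -0.3495 -0.4218 -0.3832]
[ 0.6168 -0.0379 -0.1462] [[ 0.0078 -1.1454]
 [-0.0067 -1.087 ]
 [-0.0213  1.4319]
 [ 0.0214  1.4158]
 [ 0.0039 -0.212 ]
 [-0.005  -0.2613]]
hook [ 0.6188 -0.0369  0.1652] in gantry [1.8536 1.2727]
hook rel w/ other fits [2.4327 1.3602] [1.0111 0.0367]
```

arm_command --series '[[[0, -1.8, 0, 0], [3, 0, 0, 0], [3, 0, 0, 0], [3, 0, 0, 0], [0, 0, 0, 0], [0, 0, 0, 0], [0, 0, 0, 0]]]'

```text
t: 6.7
tcp_pos: [0.616, -0.0364, 0.1993]
tool_rot: [0.535, 0.462, -0.535, 0.462]
force: [-0.3, -0.9, -2.0]
finger_gap: 0.275
```

arm_command --series '[[[2, 0, 0, 0], [2, 0, 0, 0], [2, 0, 0, 0], [2, 0, 0, 0], [0, 0, 0, 0], [0, 0, 0, 0]]]'

```text
t: 7.3
tcp_pos: [0.6158, -0.0363, 0.1912]
tool_rot: [-0.535, -0.462, 0.535, -0.462]
force: [-0.8, 0.2, -3.2]
finger_gap: 0.273
```

arm_command --series '[[[1.5, 0, 0, 0], [1.5, 0, 0, 0], [1, 0, 0, 0], [0, 0, 0, 0], [0, 0, 0, 0]]]'

```text
t: 7.8
tcp_pos: [0.6158, -0.0363, 0.1873]
tool_rot: [-0.535, -0.462, 0.535, -0.462]
force: [-0.1, -1.1, -2.7]
finger_gap: 0.271
```

arm_command --series '[[[1, 0, 0, 0], [1, 0, 0, 0], [1, 0, 0, 0], [0, 0, 0, 0], [0, 0, 0, 0]]]'

```text
t: 8.3
tcp_pos: [0.6158, -0.0363, 0.1843]
tool_rot: [-0.535, -0.462, 0.535, -0.462]
force: [0.8, 0.1, -2.4]
finger_gap: 0.273
```

arm_command --series '[[[1, 0, 0, 0], [1, 0, 0, 0], [0, 0, 0, 0], [0, 0, 0, 0]]]'

```text
t: 8.7
tcp_pos: [0.6158, -0.0363, 0.1822]
tool_rot: [-0.535, -0.462, 0.535, -0.462]
force: [-0.1, -0.6, -2.7]
finger_gap: 0.273
```

arm_command --series '[[[1, 0, 0, 0], [1, 0, 0, 0], [0, 0, 0, 0], [0, 0, 0, 0]]]'

```text
t: 9.1
tcp_pos: [0.6158, -0.0363, 0.1802]
tool_rot: [-0.535, -0.462, 0.535, -0.462]
force: [0.3, 0.1, -2.9]
finger_gap: 0.269
```

arm_command --series '[[[1, 0, 0, 0], [0, 0, 0, 0], [0, 0, 0, 0]]]'

```text
t: 9.4
tcp_pos: [0.6158, -0.0363, 0.1793]
tool_rot: [-0.535, -0.462, 0.535, -0.462]
force: [-0.0, -0.1, -3.7]
finger_gap: 0.272
```

arm_command --series '[[[1, 0, 0, 0], [0, 0, 0, 0], [0, 0, 0, 0]]]'

```text
t: 9.7
tcp_pos: [0.6158, -0.0363, 0.1783]
tool_rot: [-0.535, -0.462, 0.535, -0.462]
force: [0.1, -0.1, -3.1]
finger_gap: 0.271
```

arm_command --series '[[[1, 0, 0, 0], [0, 0, 0, 0], [0, 0, 0, 0]]]'

```text
t: 10.0
tcp_pos: [0.6158, -0.0363, 0.1773]
tool_rot: [-0.535, -0.462, 0.535, -0.462]
force: [0.7, 0.7, -2.6]
finger_gap: 0.269
```

arm_command --series '[[[1, 0, 0, 0], [0, 0, 0, 0], [0, 0, 0, 0]]]'

```text
t: 10.3
tcp_pos: [0.616, -0.0363, 0.1767]
tool_rot: [0.535, 0.462, -0.535, 0.462]
force: [-0.5, 0.8, -0.2]
finger_gap: 0.271
```

arm_command --series '[[[0.7, 0, 0, 0], [0, 0, 0, 0], [0, 0, 0, 0]]]'

```text
t: 10.6
tcp_pos: [0.616, -0.0363, 0.1767]
tool_rot: [0.535, 0.462, -0.535, 0.462]
force: [-2.2, 1.4, 5.1]
finger_gap: 0.273
```

arm_command --series '[[[0, 0, 0, 0], [0, 0, 0, 0], [0, 0, 0, 0], [-0.3, 0, 0, 0], [0, 0, 0, 0]]]'

```text
t: 11.1
tcp_pos: [0.616, -0.0363, 0.1767]
tool_rot: [0.535, 0.462, -0.535, 0.462]
force: [-2.1, 0.7, 6.6]
finger_gap: 0.271
```

arm_command --series '[[[0, 0, 2, 0], [0, 0, 4, 0], [0, 0, 5, 0], [0, 0, 5, 0], [0, 0, 5, 0], [0, 0, 5, 0], [0, 0, 4, 0], [0, 0, 0, 0]]]'

```text
t: 11.9
tcp_pos: [0.6124, -0.0654, 0.1768]
tool_rot: [0.536, 0.462, -0.534, 0.462]
force: [-0.2, 2.7, 4.3]
finger_gap: 0.274
```

arm_command --series '[[[0, 0, 3, 0], [0, 0, 5, 0], [0, 0, 5, 0], [0, 0, 5, 0], [0, 0, 5, 0], [0, 0, 5, 0], [0, 0, 3, 0], [0, 0, 0, 0]]]'

```text
t: 12.7
tcp_pos: [0.6079, -0.096, 0.1768]
tool_rot: [0.536, 0.462, -0.534, 0.462]
force: [-0.8, 2.7, 5.4]
finger_gap: 0.272
```

arm_command --series '[[[0, 0, 2, 0], [0, 0, 2, 0], [0, 0, 2, 0], [0, 0, 1, 0], [0, 0, 0, 0]]]'

```text
t: 13.2
tcp_pos: [0.6069, -0.1024, 0.1768]
tool_rot: [0.537, 0.462, -0.534, 0.462]
force: [0.2, 3.8, 5.3]
finger_gap: 0.273
```

arm_command --series '[[[0, 0, 2, 0], [0, 0, 2, 0], [0, 0, 2, 0], [0, 0, 1, 0], [0, 0, 1, 0], [0, 0, 0, 0]]]'

```text
t: 13.8
tcp_pos: [0.606, -0.1086, 0.1768]
tool_rot: [0.537, 0.462, -0.533, 0.461]
force: [0.7, 8.3, 5.5]
finger_gap: 0.268
```

arm_command --series '[[[0, 0, 1, 0], [0, 0, 1, 0], [0, 0, 1, 0], [0, 0, 0, 0]]]'

```text
t: 14.2
tcp_pos: [0.606, -0.1088, 0.177]
tool_rot: [0.539, 0.463, -0.532, 0.46]
force: [2.6, 15.1, 7.4]
finger_gap: 0.276
```

arm_command --series '[[[0, 0, -1.2, 0], [0, 0, 0, 0], [0, 0, 0, 0]]]'

```text
t: 14.5
tcp_pos: [0.606, -0.1087, 0.1769]
tool_rot: [0.538, 0.463, -0.533, 0.461]
force: [2.3, 11.3, 5.9]
finger_gap: 0.274
```

```bash
python3 - <<'E'
from h import *
from station import status,snapshot
import cv2
s=status.sense();T=tcp(s);np.save("T4.npy",T);print(T.round(4),s["t"],s["force"])
w=cv2.cvtColor(snapshot("wrist"),cv2.COLOR_RGB2BGR);d=cv2.cvtColor(snapshot("scene"),cv2.COLOR_RGB2BGR)
o=np.zeros((600,800,3),np.uint8)
o[:300]=cv2.resize(w[160:285,190:523],(800,300),interpolation=cv2.INTER_CUBIC)
o[300:,:]=cv2.resize(d[180:255,200:400],(800,300),interpolation=cv2.INTER_CUBIC)
cv2.imwrite("pics/c7.png",o)
E
```

```text
[[ 0.0038  0.9892 -0.1467  0.606 ]
 [ 0.0077 -0.1467 -0.9892 -0.1087]
 [-1.      0.0026 -0.0082  0.1769]
 [ 0.      0.      0.      1.    ]] 14.5 [ 2.31932482 11.32024887  5.93145454]
```

View pics/c7.png

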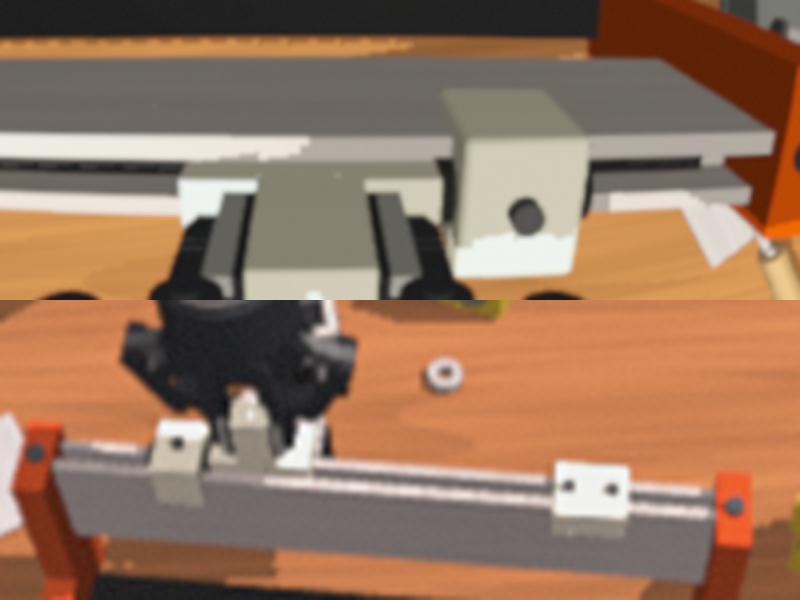

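arm_command --series '[[[-0.3, 0, -1, 0], [0, 0, -0.8, 0], [0, 0, 0, 0], [0, 0, 0, 0]]]'

```text
t: 15.0
tcp_pos: [0.606, -0.1086, 0.1769]
tool_rot: [0.537, 0.463, -0.533, 0.461]
force: [0.6, 7.8, 5.8]
finger_gap: 0.277
```

arm_command --series '[[[0, 0, 0, 0], [0, 0, 0, 0], [0, 0, 0, 0], [0, 0, 0, 0], [0, 0, 0, 0]]]' --jaw 39

```text
t: 15.5
tcp_pos: [0.6046, -0.1118, 0.176]
tool_rot: [-0.535, -0.462, 0.535, -0.462]
force: [0.5, 0.1, -0.4]
finger_gap: 0.388
```

arm_command --series '[[[0, 0, -1.5, 0], [0, 0, -1.5, 0], [-2, 0, 0, 0], [-5, 0, 0, 0], [-10, 0, 0, 0], [-15, 0, 0, 0], [-20, 0, 0, 0], [-25, 0, 0, 0], [-20, 0, 0, 0], [-10, 0, 0, 0]]]'

```text
t: 16.5
tcp_pos: [0.6063, -0.1089, 0.2864]
tool_rot: [0.536, 0.461, -0.534, 0.464]
force: [-0.1, 0.2, 0.4]
finger_gap: 0.39
```

```bash
python3 - <<'E'
from h import *
from station import status,snapshot
import cv2
s=status.sense();print(s["t"],s["force"],s["tcp_pos"])
w=cv2.cvtColor(snapshot("wrist"),cv2.COLOR_RGB2BGR);d=cv2.cvtColor(snapshot("side"),cv2.COLOR_RGB2BGR)
o=np.zeros((600,800,3),np.uint8)
o[:300]=cv2.resize(w[160:285,190:523],(800,300),interpolation=cv2.INTER_CUBIC)
o[300:,:]=cv2.resize(d[120:220,200:467],(800,300),interpolation=cv2.INTER_CUBIC)
cv2.imwrite("pics/c8.png",o)
E
```

```text
16.5 [-0.12108699  0.15844652  0.43894119] [ 0.60629019 -0.10891516  0.28643456]
```

View pics/c8.png

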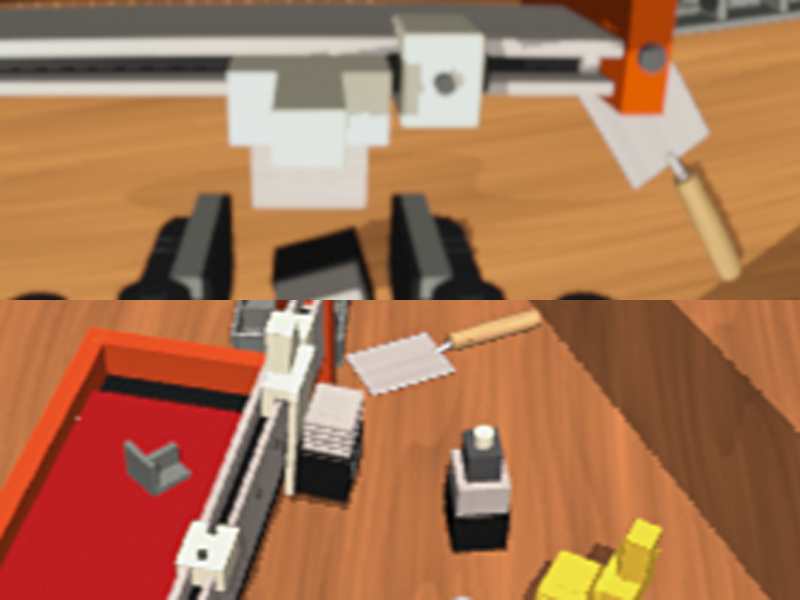

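```bash
python3 -c "
from station import ticket
print(ticket.sign_off())"
```

```text
the job is handed in; nothing more can be done
None
```

The carrier is hanging released in the channel, seated and against the end stop, and I handed the job in at about 16.6 s. No verdict is reported.

- **Seating:** I gripped the white hooked carrier by its tab (measured weight about 2.7 N) and lowered it into the channel at mid-beam. It met the floor strip with the tongue about 2 mm above the seat point. I held it there with 5–6.6 N upward at the wrist, so roughly 8–9 N on the gantry.
- **Sliding:** I slid it about 73 mm to the stop at the −y end, with friction near 3 N. The wrist read at most 15 N along the beam, so about 12 N on the stop. I eased off, opened the jaws partway and lifted straight up.
- **Last pictures:** They show the carrier upright in the channel, next to the stop with only a bumper-sized gap. The bystanders in view (scraper, spare head, bracket) looked undisturbed; the driver, glue bottle and bearing were out of that last view.

Three things disagreed or remain unchecked:
- Contact with the stop came about 8 mm sooner than my gantry fit predicted. A picture taken there showed the carrier right beside the tall stop block.
- The channel looked about 1 mm narrower in the wrist images than stated, but the tongue went in without touching.
- I judged the final gap to the stop by eye and did not measure it.

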